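Tip two sample crates and push the stamped one to the dispatch line

TASK

One of the two sample crates has a ring stamp inked on its underside. Tip both crates over, each away from you onto its back so that its underside faces you; then push the stamped one sideways, lying as it is, until the grey dispatch tape runs beneath its middle, and leave the other lying clear of the tape. Do it all by pushing with the fingertips or the outside of the fingers: neither crate may be lifted off the bench, and nothing else on the bench is to be disturbed.

Things in the scene. Friction and masses are not known exactly. Their poses are not given: they have to be found in the camera images.
- stamped_crate: crate with the stamp underneath, left or right: closed box, white plastic, grey lid on top, 60 mm deep (x), 80 wide (y), 110 tall (z), 0.2-0.45 kg, flat faces; friction about 0.7-1, so a push near the top of its near face tips it. Origin: centre of the underside. At first x points away from the robot, z up; on its back, z points away from the robot, it is 60 mm high and 110 long
- stamped_crate_center (a point): centre of the stamped crate, 55 mm above its underside along its z; axes as the crate's
- stamp (a point): centre of the stamp: a black ink ring, 45 mm across, with a bar through it, on the crate's underside (out of sight while the crate stands)
- plain_crate: the crate with a blank underside: closed box, white plastic, grey lid on top, 60 mm deep (x), 80 wide (y), 110 tall (z), 0.2-0.45 kg, flat faces; friction about 0.7-1, so a push near the top of its near face tips it. Origin: centre of the underside. At first x points away from the robot, z up; on its back, z points away from the robot, it is 60 mm high and 110 long
- plain_crate_center (a point): centre of the plain crate, 55 mm above its underside along its z
- dispatch_line: the dispatch line: a flat strip of grey tape stuck to the bench between the crates, 330 mm long, 19 mm wide, too thin to catch on. It runs straight away from the robot; origin at the middle of its FAR end, on the bench; x points away from the robot, so the tape covers x from -0.33 to 0; y points left across it
- weighing_bottle: bystander, not to be disturbed: small clear lidded glass weighing bottle, 36 mm wide, 52 mm tall, beyond the crates near the far end of the tape; origin at the centre of its underside
- beaker: bystander, not to be disturbed: small glass beaker, 52 mm wide, 60 mm tall, between and just nearer than the two crates; origin at the centre of its underside
- conical_flask: bystander, not to be disturbed: clear conical flask, 78 mm wide, 125 mm tall, out to the left; origin at the centre of its underside
- reagent_jar: bystander, not to be disturbed: reagent jar with blue cap, 58 mm wide, 118 mm tall, nearer than the left crate, to its left; origin at the centre of its underside
- vial: bystander, not to be disturbed: small brown vial with black cap, 33 mm wide, 58 mm tall, behind the left crate's place; origin at the centre of its underside
- marker: bystander, not to be disturbed: black marker pen lying on the bench, 132 mm long, 14 mm thick, nearer than the right crate; origin at the centre of its underside

How it is judged (in metres and radians):
On the way, in this order (a step that is already met when the one before it is completed fails the run):
1. both crates have been tipped away from the robot and lie on their backs (angle between each of stamped_crate, plain_crate's own z axis and vertical above 1.4 rad and height (world z) of each of stamped_crate_center, plain_crate_center below 0.04 m and angle between the z axis of each of stamped_crate, plain_crate and the x axis of dispatch_line, either way round below 0.5 rad and z of dispatch_line in the frame of stamped_crate above 0 m and z of dispatch_line in the frame of plain_crate above 0 m), for 0.2 s.
2. the stamped crate has been pushed over the tape (angle between stamped_crate's own z axis and vertical above 1.4 rad and height (world z) of stamped_crate_center below 0.04 m and angle between the z axis of stamped_crate and the x axis of dispatch_line, either way round below 0.5 rad and z of dispatch_line in the frame of stamped_crate above 0 m and y of stamped_crate_center in the frame of dispatch_line between -0.02 and 0.02 m), for 0.2 s.
At the end, for the whole second after the job is handed in: Both crates lie on their backs, undersides towards the robot (turned no more than about 28 degrees from the tape), at rest; the middle of the stamped crate is within 20 mm of the tape's centre line; the middle of the plain crate is at least 65 mm from it (all of step 2 and angle between plain_crate's own z axis and vertical above 1.4 rad and height (world z) of plain_crate_center below 0.04 m and angle between the z axis of plain_crate and the x axis of dispatch_line, either way round below 0.5 rad and z of dispatch_line in the frame of plain_crate above 0 m and (y of plain_crate_center in the frame of dispatch_line above 0.065 m or y of plain_crate_center in the frame of dispatch_line below -0.065 m) and linear speed of each of stamped_crate, plain_crate below 0.02 m/s); the robot touches nothing.
It fails at once if a crate is lifted off the bench (centre above 85 mm; tipping over an edge raises it only to 63 mm) (height (world z) of any of stamped_crate_center, plain_crate_center above 0.085 m).
It fails at once if a bystander is shifted by more than 25 mm or knocked over (distance of any of weighing_bottle, beaker, conical_flask, reagent_jar, vial, marker from where it was at the start of the episode above 0.025 m or angle between any of weighing_bottle, beaker, conical_flask, reagent_jar, vial's own z axis and vertical above 0.5 rad).
It also fails if it takes over 61 s, if anything falls off the work surface, if the arm or the gripper's body presses on something with over 40 N, if the wrist force passes 120 N, or if a joint passes its speed limit or range.

ROBOT

A 7-joint arm with a two-finger parallel gripper is mounted at the origin on the work surface; the furniture and walls round the work are solid. World frame = base frame: x ahead of the robot, y to its left, z up, the work surface at z = 0. Lengths are in mm, angles in rad, forces in N, time in s.
With the tool pointing down it reaches from about 425 to 875 mm from the base axis. Payload 4.7 kg.
Tool frame: the origin (TCP) lies midway between the tips of the shut fingers; the grasp point (between the pads) lies 19 mm behind it; z points along the fingers, y is the line along which they close (so a half turn about z gives the same grasp; the last joint's range is limited). The gripper opens to 85 mm and grips with 20 to 120 N. Pads are 22 mm wide; open, the fingers measure 114 mm over their backs; the gripper's body (76 mm by 85 mm) begins 54 mm behind the grasp point. The pads swing forward as they close: fully open they stand 13 mm farther back than shut.
Start: joints at [-1.21, 0.321, -0.07, 1.45, 0.023, 1.371, -0.057], TCP at [220.956, 611.313, 231.349] pointing down, gripper open.
Joint ranges: [-2.86, 2.86], [-0.3, 2.09], [-1.38, 1.24], [0.06, 2.45], [-1.56, 4.7], [0.09, 2.05], [-2.69, 2.69]. Speed limits (rad/s): [2.57, 2.57, 3.14, 3.14, 3.14, 3.14, 3.14].

INTERFACE

Orientations are given as a unit quaternion [x, y, z, w].
In Python, from station import arm, vision, job gives the robot as it stands. The module is installed in compiled form; this text tells all that it offers.
- The arm moves only by the tool step_arm, never from a script. Its argument "commands" is a list of rows, each an object of numbers: "gripper": the opening, from 0 (shut) to 1 (fully open); "x", "y", "z": the shift along the world's x, y, z normalised to -1 to 1, where 1 is 200 mm; "roll": the turn about the world's z normalised to -1 to 1, where 1 is 0.5 rad. In form: [{"gripper": .., "x": .., "y": .., "z": .., "roll": ..}, ...]. A call has exactly 10 rows; each row is the pose to reach, as a shift and turn from the pose commanded when the call began; what a row does not reach only later rows make up. A row lasts 1/8 s, in which the tool goes at most 62.5 mm and 10.7 degrees, less where a joint would pass 70% of its speed; a pose out of reach is approached as far as the arm can. A call with a number of a shift or a turn outside -1 to 1 is refused whole. A call with a gripper value outside its range is refused whole. The fingers move at their own pace and stop on an object; "force" is the grip in N (left out, the last holds). Time passes only in rows, so rows that repeat a pose let the fingers close, or fill a call up. It gives the time, the measured TCP pose, the force, the opening and the grip force at its end, in the units of the state.
- arm.get_obs(): the state, without advancing time (a new reading comes with each control period).
- vision.snapshot(name): name is "scene" or "top" or "wrist"; returns the picture (400x640x3 uint8, red, green, blue); there is no depth.
- vision.get_calibration(name): a dict with "fov_y" (degrees; the focal length in pixels is half the picture's height over the tangent of half this angle, whatever the lens; pixels are square), "cx", "cy" (the principal point, pixels), "D" ([k1, k2, p1, p2, k3] as OpenCV has them; the pictures are not rectified), "R" (3x3) and "t" (3): a world point X has camera coordinates R X + t. Camera axes: x right, y down, z forward; pixel columns grow to the right and rows downward; lengths in mm; the calibration is good to about 2 mm. A picture is of the moment at which its call begins: read the wrist's pose just before it. get_calibration takes no time and is no camera call; for the wrist camera it gives the pose at the moment of the call.
- job.finish_job(): hands the job in; it is judged then, once.
The state is a dict: "time": time; "joint_pos": joint angles; "joint_vel": joint speeds; "joint_torque": joint torques, N m; "tool_pos": TCP position; "ee_rot": TCP orientation; "wrist_force": force on the tool from outside, world axes, zero at the start; "wrist_torque": the same for the moment, N m; "width": opening from 0.0 (shut) to 1.0 (fully open); "grip_force": force on a finger pad.
Only numpy, scipy, OpenCV 4.12 (cv2) and the standard library are available. Lean on these libraries where they do the work, as an engineer would, in place of code of your own. Each camera call takes 0.05 s, during which the arm holds its last target. There are 200 camera calls.

## Working session

There is one attempt and no reset: what is moved stays moved. The work goes in short steps, Python scripts to look and compute and a tool call to move; the robot and the scene stay as the last step left them, time stands still between calls to the robot, and variables do not carry over. Pictures are saved under pics/ and viewed, at most 10 in all, crops included, and the job is handed in when it is done.

Besides the shell and the picture viewer there is one more tool, called as a command line: name --argument value ..., lists and objects as JSON in quotes. step_arm: Moves the arm, as the interface text tells. Its arguments: {"type":"object","properties":{"commands":{"type":"array","items":{"type":"object","properties":{"gripper":{"type":"number"},"x":{"type":"number"},"y":{"type":"number"},"z":{"type":"number"},"roll":{"type":"number"}}}},"force":{"type":"number"}},"required":["commands"]}

```bash
mkdir -p pics
cat > h.py <<'E'
import numpy as np, cv2
from station import arm, vision, job
def K(c,h=400):
    f=h/2/np.tan(np.radians(c["fov_y"])/2); return np.array([[f,0,c["cx"]],[0,f,c["cy"]],[0,0,1.]])
def px2w(name,pts,z,c=None):
    c=c or vision.get_calibration(name); R=np.array(c["R"]);t=np.array(c["t"])
    u=cv2.undistortPoints(np.array(pts,float).reshape(-1,1,2),K(c),np.array(c["D"],float)).reshape(-1,2)
    d=np.c_[u,np.ones(len(u))]@R; o=-R.T@t; z=np.broadcast_to(z,len(u))
    return o+d*((z-o[2])/d[:,2])[:,None]
def w2px(name,P):
    c=vision.get_calibration(name)
    return cv2.projectPoints(np.array(P,float).reshape(-1,1,3),cv2.Rodrigues(np.array(c["R"]))[0],np.array(c["t"],float),K(c),np.array(c["D"],float))[0].reshape(-1,2)
def snap(name,fn):
    im=vision.snapshot(name); cv2.imwrite("pics/"+fn,im[:,:,::-1]); return im
E
python3 - <<'E'
from h import *
for n in("scene","top"):
    snap(n,n+"0.png"); c=vision.get_calibration(n); print(n,-np.array(c["R"]).T@np.array(c["t"]),np.array(c["R"])[2])
print(arm.get_obs())
E
```

```text
scene [-319.31914822 -485.98529528  487.74701641] [ 0.77895931  0.49220703 -0.38852881]
top [359.53484695  52.35031808 979.39018384] [ 0.20081464  0.01378611 -0.97953225]
{'time': 0.1, 'joint_pos': array([-1.20987302,  0.32177068, -0.07007612,  1.45155459,  0.02260926,
        1.37081083, -0.05690103]), 'joint_vel': array([-0.00106918,  0.00088256, -0.00037651, -0.00414292, -0.00077255,
       -0.00131808,  0.00067084]), 'joint_torque': array([ 3.59979222e-04, -4.94876647e+01, -3.83473886e-01, -3.15208125e+01,
        1.32278987e-02,  7.41456170e-03, -4.63428898e-05]), 'tool_pos': array([220.83082738, 610.82085973, 230.31785302]), 'ee_rot': array([ 1.72533648e-01,  9.85003233e-01, -8.72759748e-04, -9.93138508e-05]), 'wrist_force': array([-1.3046551 ,  0.05108047,  0.27091807]), 'wrist_torque': array([ 0.00980824,  0.01084853, -0.00075046]), 'grip_force': 0.0, 'width': 0.9986080432253576}
```

View pics/top0.png

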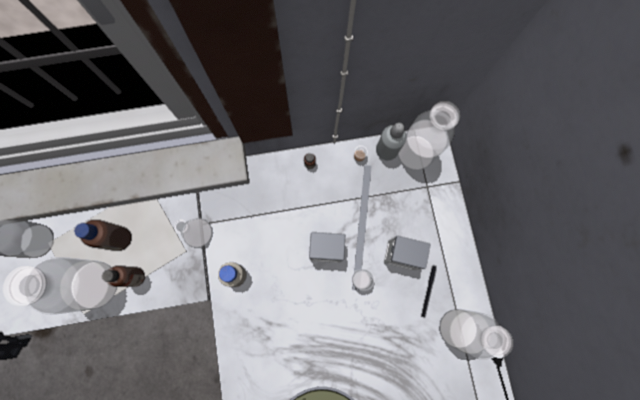

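View pics/scene0.png

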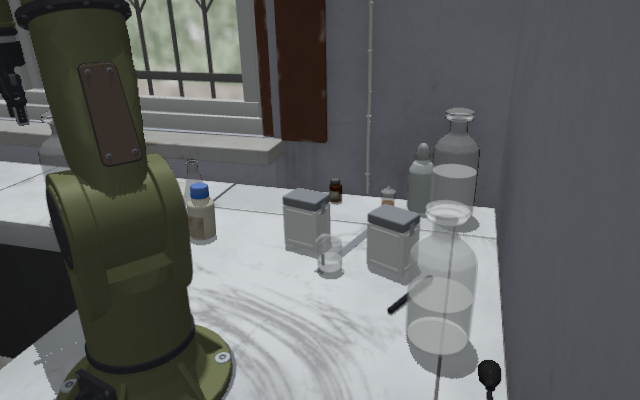

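The top view shows the crates' lids near (327,247) and (409,252), the tape between them from (367,166) down to the beaker (362,281). The bottle is at (361,154), the vial (310,160), the jar (232,274), the flask (195,233) and the marker (428,290). I'll enlarge it for measuring.

Run:
```python
import cv2
im=cv2.imread("pics/top0.png")[140:330,210:450]
cv2.imwrite("pics/crop0.png",cv2.resize(im,None,fx=3.15,fy=3.15,interpolation=cv2.INTER_CUBIC))
```

```text
(no output)
```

View pics/crop0.png

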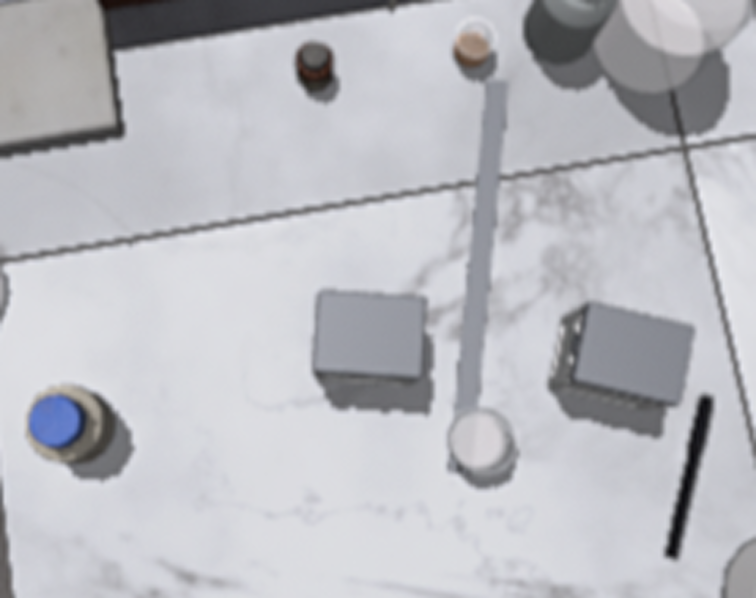

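The crop gives: left lid corners (319,290), (427,297), (421,380), (314,373). Right lid corners (588,302), (693,325), (677,405), (574,382). Tape from (496,82) to (467,408).

Run:
```python
from h import *
np.set_printoptions(precision=1,suppress=True)
g=lambda P:np.array(P)/3.15+[210-.34,140-.34]
for nm,P,z in [("L",[(319,290),(427,297),(421,380),(314,373)],110),("R",[(588,302),(693,325),(677,405),(574,382)],110),
 ("tapeFar",[(487,82),(506,83)],0),("tapeNear",[(457,408),(478,409)],0),("beakerrim",[(479,440)],60),("bottlelid",[(473,45)],52),("vialcap",[(315,55)],58),("jarcap",[(57,420)],118),("marker",[(705,396),(671,558)],7),("brownbottle",[(570,5)],100),("bigbottle base",[(650,45)],0),("sill corner",[(122,130)],0)]:
    W=px2w("top",g(P),z); print(nm,W[:,:2].tolist(),"mid",W[:,:2].mean(0)); 
    if nm in"LR": print([np.linalg.norm(W[i]-W[(i+1)%4]) for i in range(4)], np.degrees(np.arctan2(*(W[0]-W[3])[1::-1])),np.degrees(np.arctan2(*(W[0]-W[1])[:2])))
```

```text
L [[469.41302947910117, 70.67014984937143], [471.6739511080726, -8.16828500236128], [411.54132848336803, -8.54079471815043], [409.3386237535087, 68.49987590018439]] mid [440.5  30.6]
[np.float64(78.87084744367371), np.float64(60.133776425678484), np.float64(77.07215345019044), np.float64(60.1135950704798)] 2.0689923167814324 -1.6426730483966616
R [[478.99264411196265, -125.3432274801717], [469.358144675216, -202.30728577636472], [410.8864126891204, -192.79369775943002], [420.3509663130544, -118.25841827718862]] mid [ 444.9 -159.7]
[np.float64(77.5647461725781), np.float64(59.2406262493043), np.float64(75.13378509562897), np.float64(59.0681038845301)] -6.888816495805559 7.135272301653647
tapeFar [[674.0523405699678, -52.448147015647066], [674.7019478339773, -68.6393856001003]] mid [674.4 -60.5]
tapeNear [[398.5322202793294, -46.91692535516495], [399.3118660340464, -63.84033072088269]] mid [398.9 -55.4]
beakerrim [[373.9827694399519, -59.074188954822645]] mid [374.  -59.1]
bottlelid [[687.5250508980398, -33.441579899800715]] mid [687.5 -33.4]
vialcap [[664.9141640466393, 93.19108152484455]] mid [664.9  93.2]
jarcap [[359.1008385619341, 245.97133266212114]] mid [359.1 246. ]
marker [[426.19160356609797, -244.03267233255542], [298.31244296210775, -221.51783106813292]] mid [ 362.3 -232.8]
brownbottle [[710.2052572858472, -101.73537294328655]] mid [ 710.2 -101.7]
bigbottle base [[720.3896108666072, -189.69995627279985]] mid [ 720.4 -189.7]
sill corner [[602.8137639387229, 251.4661779285853]] mid [602.8 251.5]
```

step_arm --commands '[{"gripper":0,"x":0.1,"y":-0.1,"z":0,"roll":0.07},{"gripper":0,"x":0.2,"y":-0.2,"z":0,"roll":0.14},{"gripper":0,"x":0.3,"y":-0.3,"z":0,"roll":0.21},{"gripper":0,"x":0.4,"y":-0.4,"z":0,"roll":0.28},{"gripper":0,"x":0.5,"y":-0.5,"z":0,"roll":0.35},{"gripper":0,"x":0.6,"y":-0.6,"z":0,"roll":0.42},{"gripper":0,"x":0.7,"y":-0.7,"z":0,"roll":0.49},{"gripper":0,"x":0.8,"y":-0.8,"z":0,"roll":0.56},{"gripper":0,"x":0.9,"y":-0.9,"z":0,"roll":0.63},{"gripper":0,"x":1,"y":-1,"z":0,"roll":0.7}]'

```text
time: 1.35
tool_pos: [421.3, 410.4, 230.8]
ee_rot: [-0.002, 1.0, -0.0, -0.0]
wrist_force: [-0.1, -0.5, -0.4]
width: 0.002
grip_force: 0.0
```

step_arm --commands '[{"gripper":0,"x":0,"y":-0.1,"z":0,"roll":0},{"gripper":0,"x":0,"y":-0.2,"z":0,"roll":0},{"gripper":0,"x":0,"y":-0.3,"z":0,"roll":0},{"gripper":0,"x":0,"y":-0.4,"z":0,"roll":0},{"gripper":0,"x":0,"y":-0.5,"z":0,"roll":0},{"gripper":0,"x":0,"y":-0.6,"z":0,"roll":0},{"gripper":0,"x":0,"y":-0.7,"z":0,"roll":0},{"gripper":0,"x":0,"y":-0.8,"z":0,"roll":0},{"gripper":0,"x":0,"y":-0.9,"z":0,"roll":0},{"gripper":0,"x":0,"y":-1,"z":0,"roll":0}]'

```text
time: 2.6
tool_pos: [421.0, 210.0, 231.4]
ee_rot: [-0.002, 1.0, 0.0, 0.0]
wrist_force: [-0.3, -0.6, 0.2]
width: -0.001
grip_force: 0.0
```

step_arm --commands '[{"gripper":0,"x":-0.03,"y":-0.15,"z":-0.02,"roll":0},{"gripper":0,"x":-0.06,"y":-0.3,"z":-0.04,"roll":0},{"gripper":0,"x":-0.09,"y":-0.45,"z":-0.06,"roll":0},{"gripper":0,"x":-0.12,"y":-0.6,"z":-0.08,"roll":0},{"gripper":0,"x":-0.15,"y":-0.75,"z":-0.1,"roll":0},{"gripper":0,"x":-0.18,"y":-0.9,"z":-0.12,"roll":0},{"gripper":0,"x":-0.18,"y":-0.9,"z":-0.14,"roll":0},{"gripper":0,"x":-0.18,"y":-0.9,"z":-0.16,"roll":0},{"gripper":0,"x":-0.18,"y":-0.9,"z":-0.16,"roll":0},{"gripper":0,"x":-0.18,"y":-0.9,"z":-0.16,"roll":0}]'

```text
time: 3.85
tool_pos: [385.1, 31.9, 199.3]
ee_rot: [-0.002, 1.0, -0.0, -0.0]
wrist_force: [-0.1, 0.6, -0.2]
width: -0.001
grip_force: 0.0
```

step_arm --commands '[{"gripper":0,"x":-0.03,"y":0,"z":-0.08,"roll":0},{"gripper":0,"x":-0.03,"y":0,"z":-0.16,"roll":0},{"gripper":0,"x":-0.03,"y":0,"z":-0.24,"roll":0},{"gripper":0,"x":-0.03,"y":0,"z":-0.32,"roll":0},{"gripper":0,"x":-0.03,"y":0,"z":-0.4,"roll":0},{"gripper":0,"x":-0.03,"y":0,"z":-0.47,"roll":0},{"gripper":0,"x":-0.03,"y":0,"z":-0.53,"roll":0},{"gripper":0,"x":-0.03,"y":0,"z":-0.53,"roll":0},{"gripper":0,"x":-0.03,"y":0,"z":-0.53,"roll":0},{"gripper":0,"x":-0.03,"y":0,"z":-0.53,"roll":0}]'

```text
time: 5.1
tool_pos: [379.5, 31.4, 93.9]
ee_rot: [-0.002, 1.0, 0.0, 0.001]
wrist_force: [-0.4, -0.8, -0.0]
width: 0.001
grip_force: 0.0
```

```bash
python3 -c "
from h import *
print(arm.get_obs()['joint_pos'].round(3))"
```

```text
[-0.543 -0.163  0.366  2.248  0.067  1.046  1.36 ]
```

step_arm --commands '[{"gripper":0,"x":0.06,"y":0,"z":0,"roll":0},{"gripper":0,"x":0.1,"y":0,"z":0,"roll":0},{"gripper":0,"x":0.14,"y":0,"z":0,"roll":0},{"gripper":0,"x":0.18,"y":0,"z":0,"roll":0},{"gripper":0,"x":0.22,"y":0,"z":0,"roll":0},{"gripper":0,"x":0.26,"y":0,"z":0,"roll":0},{"gripper":0,"x":0.3,"y":0,"z":0,"roll":0},{"gripper":0,"x":0.34,"y":0,"z":0,"roll":0},{"gripper":0,"x":0.38,"y":0,"z":0,"roll":0},{"gripper":0,"x":0.42,"y":0,"z":0,"roll":0}]'

```text
time: 6.35
tool_pos: [463.6, 31.3, 93.3]
ee_rot: [-0.002, 1.0, 0.0, 0.0]
wrist_force: [1.3, 0.4, 0.2]
width: 0.001
grip_force: 0.0
```

step_arm --commands '[{"gripper":0,"x":0.03,"y":0,"z":0,"roll":0},{"gripper":0,"x":0.03,"y":0,"z":0,"roll":0},{"gripper":0,"x":0,"y":0,"z":0.1,"roll":0},{"gripper":0,"x":-0.05,"y":0,"z":0.2,"roll":0},{"gripper":0,"x":-0.1,"y":0,"z":0.3,"roll":0},{"gripper":0,"x":-0.15,"y":0,"z":0.4,"roll":0},{"gripper":0,"x":-0.2,"y":-0.1,"z":0.45,"roll":0},{"gripper":0,"x":-0.25,"y":-0.25,"z":0.45,"roll":0},{"gripper":0,"x":-0.25,"y":-0.4,"z":0.45,"roll":0},{"gripper":0,"x":-0.25,"y":-0.5,"z":0.45,"roll":0}]'

```text
time: 7.6
tool_pos: [412.5, -70.0, 183.4]
ee_rot: [-0.001, 1.0, 0.0, 0.0]
wrist_force: [0.1, 0.1, 0.4]
width: -0.001
grip_force: 0.0
```

```bash
python3 -c "
from h import *
im=snap('top','top1.png')
cv2.imwrite('pics/crop1.png',cv2.resize(im[140:330,210:450,::-1],None,fx=3.15,fy=3.15,interpolation=cv2.INTER_CUBIC))"
```

```text
(no output)
```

View pics/crop1.png

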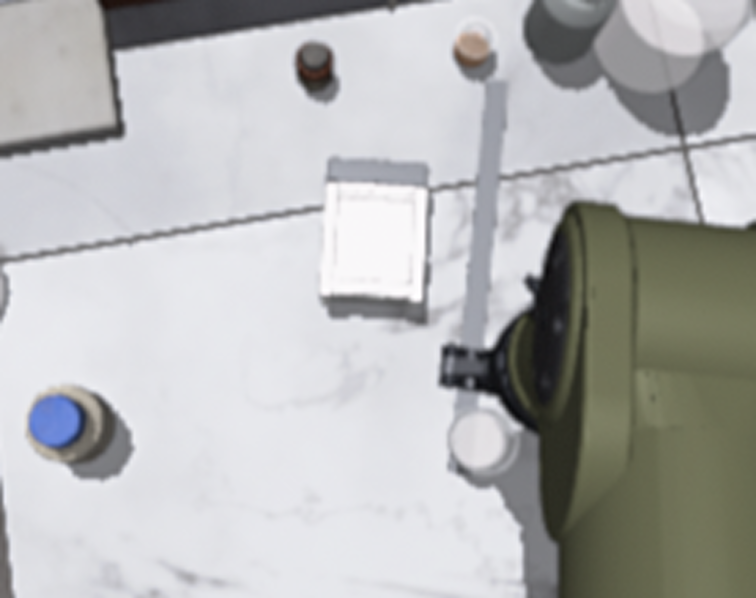

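The left crate fell cleanly: its body spans (322–430, 158–300) in the crop with the lid away. Next, the right crate, which is turned about -7°.

step_arm --commands '[{"gripper":0,"x":-0.04,"y":-0.1,"z":0,"roll":-0.08},{"gripper":0,"x":-0.08,"y":-0.2,"z":0,"roll":-0.16},{"gripper":0,"x":-0.12,"y":-0.3,"z":0,"roll":-0.24},{"gripper":0,"x":-0.14,"y":-0.41,"z":0,"roll":-0.24},{"gripper":0,"x":-0.14,"y":-0.41,"z":-0.08,"roll":-0.24},{"gripper":0,"x":-0.14,"y":-0.41,"z":-0.18,"roll":-0.24},{"gripper":0,"x":-0.14,"y":-0.41,"z":-0.28,"roll":-0.24},{"gripper":0,"x":-0.14,"y":-0.41,"z":-0.38,"roll":-0.24},{"gripper":0,"x":-0.14,"y":-0.41,"z":-0.45,"roll":-0.24},{"gripper":0,"x":-0.14,"y":-0.41,"z":-0.45,"roll":-0.24}]'

```text
time: 8.9
tool_pos: [383.9, -150.2, 92.1]
ee_rot: [0.058, 0.998, -0.0, -0.001]
wrist_force: [0.9, -0.1, -0.3]
width: 0.002
grip_force: 0.0
```

step_arm --commands '[{"gripper":0,"x":0.06,"y":-0.007,"z":0,"roll":0},{"gripper":0,"x":0.1,"y":-0.012,"z":0,"roll":0},{"gripper":0,"x":0.14,"y":-0.017,"z":0,"roll":0},{"gripper":0,"x":0.18,"y":-0.022,"z":0,"roll":0},{"gripper":0,"x":0.22,"y":-0.027,"z":0,"roll":0},{"gripper":0,"x":0.26,"y":-0.032,"z":0,"roll":0},{"gripper":0,"x":0.3,"y":-0.037,"z":0,"roll":0},{"gripper":0,"x":0.34,"y":-0.042,"z":0,"roll":0},{"gripper":0,"x":0.38,"y":-0.047,"z":0,"roll":0},{"gripper":0,"x":0.42,"y":-0.051,"z":0,"roll":0}]'

```text
time: 10.15
tool_pos: [469.5, -160.9, 93.3]
ee_rot: [0.058, 0.998, 0.0, 0.0]
wrist_force: [0.1, -0.4, -0.5]
width: -0.002
grip_force: 0.0
```

step_arm --commands '[{"gripper":0,"x":0.03,"y":0,"z":0,"roll":0},{"gripper":0,"x":0.03,"y":0,"z":0,"roll":0},{"gripper":0,"x":0,"y":0,"z":0.1,"roll":0},{"gripper":0,"x":-0.05,"y":0,"z":0.2,"roll":0},{"gripper":0,"x":-0.1,"y":0,"z":0.3,"roll":0},{"gripper":0,"x":-0.15,"y":0.15,"z":0.4,"roll":0},{"gripper":0,"x":-0.15,"y":0.35,"z":0.45,"roll":0},{"gripper":0,"x":-0.15,"y":0.55,"z":0.45,"roll":0},{"gripper":0,"x":-0.15,"y":0.75,"z":0.45,"roll":0},{"gripper":0,"x":-0.15,"y":0.95,"z":0.45,"roll":0}]'

```text
time: 11.4
tool_pos: [438.6, 30.2, 183.5]
ee_rot: [0.058, 0.998, 0.0, 0.0]
wrist_force: [0.7, 0.7, -0.2]
width: 0.002
grip_force: 0.0
```

step_arm --commands '[{"gripper":0,"x":0,"y":0.1,"z":0,"roll":0.24},{"gripper":0,"x":0,"y":0.22,"z":0,"roll":0.24},{"gripper":0,"x":0,"y":0.34,"z":0,"roll":0.24},{"gripper":0,"x":0,"y":0.46,"z":0,"roll":0.24},{"gripper":0,"x":0,"y":0.58,"z":0,"roll":0.24},{"gripper":0,"x":0,"y":0.7,"z":0,"roll":0.24},{"gripper":0,"x":0,"y":0.82,"z":0,"roll":0.24},{"gripper":0,"x":0,"y":0.92,"z":0,"roll":0.24},{"gripper":0,"x":0,"y":1,"z":0,"roll":0.24},{"gripper":0,"x":0,"y":1,"z":0,"roll":0.24}]'

```text
time: 12.65
tool_pos: [438.7, 230.1, 183.2]
ee_rot: [-0.003, 1.0, -0.0, -0.0]
wrist_force: [0.7, -0.2, -0.4]
width: -0.0
grip_force: 0.0
```

```bash
python3 -c "
from h import *
im=snap('top','top2.png'); s=snap('scene','scene2.png')
a=cv2.resize(im[140:330,240:450,::-1],None,fx=2.2,fy=2.2,interpolation=cv2.INTER_CUBIC)
b=cv2.resize(s[170:310,250:450,::-1],None,fx=2.31,fy=2.31,interpolation=cv2.INTER_CUBIC)
n=max(a.shape[1],b.shape[1]); n=462
o=np.zeros((600,800,3),np.uint8); o[:418,:400]=a[:418,:400]; 
b=cv2.resize(s[170:310,270:440,::-1],None,fx=2.35,fy=2.35,interpolation=cv2.INTER_CUBIC); o[:b.shape[0],400:400+b.shape[1]]=b[:,:400]
cv2.imwrite('pics/both2.png',o[:430])"
```

```text
(no output)
```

View pics/both2.png

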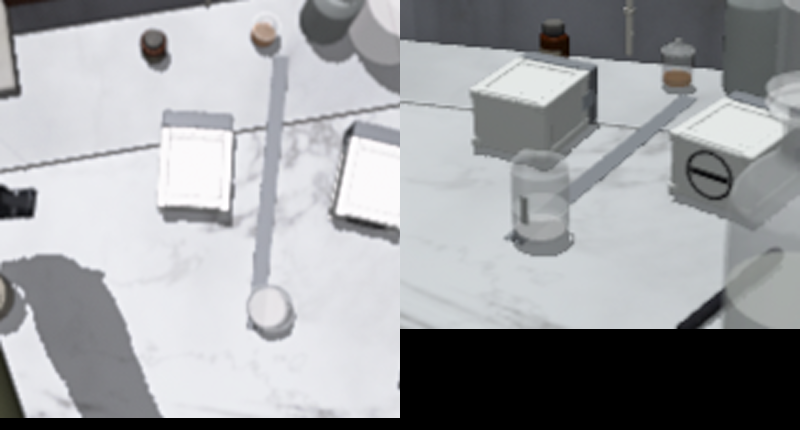

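Both crates lie on their backs. The ring stamp shows on the right crate's underside at (710,175); the left underside, at (515,130), is blank. So the right crate is the one to push in +y. I'll measure it enlarged.

```bash
python3 -c "
import cv2
im=cv2.imread('pics/top2.png')[180:280,300:460]
cv2.imwrite('pics/crop2.png',cv2.resize(im,None,fx=5,fy=5,interpolation=cv2.INTER_CUBIC))"
```

```text
(no output)
```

View pics/crop2.png

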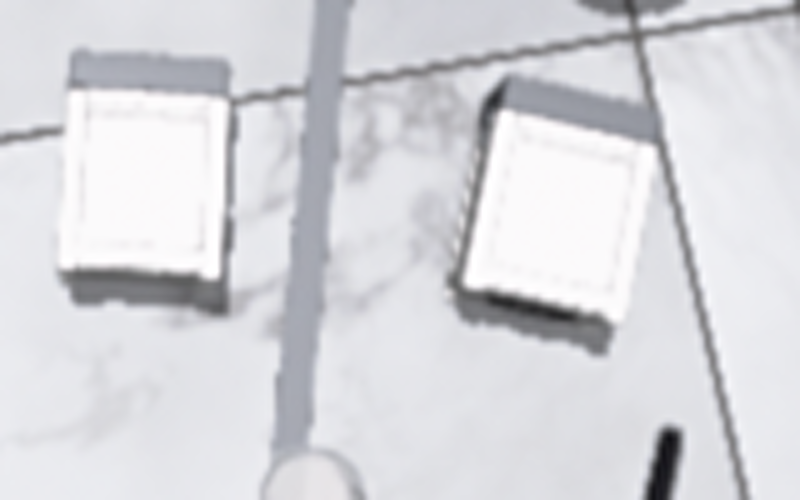

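The stamped crate's top corners are at about (508,74), (662,110), (616,325), (464,288). The plain crate's are (72,50), (230,58), (221,277), (60,269).

Run:
```python
from h import *
np.set_printoptions(precision=1,suppress=True)
g=lambda P:np.array(P)/5+[300-.4,180-.4]
for nm,P in [("R",[(508,74),(662,110),(616,325),(464,288)]),("L",[(72,50),(230,58),(221,277),(60,269)])]:
    W=px2w("top",g(P),60)[:,:2]; print(nm,W,"mid",W.mean(0)); d=(W[0]+W[1]-W[2]-W[3])/2; print(np.linalg.norm(d),np.linalg.norm(W[0]-W[1]),np.degrees(np.arctan2(d[1],d[0])))
```

```text
R [[ 589.4 -142.4]
 [ 578.3 -219.3]
 [ 469.9 -200.5]
 [ 480.9 -126.3]] mid [ 529.6 -172.1]
109.85959325046412 77.70667624547977 -9.14795745363805
L [[581.2  74.2]
 [584.5  -4.3]
 [475.2  -8.4]
 [471.8  69.7]] mid [528.2  32.8]
109.39932649346495 78.58834107544402 2.258657940493188
```

step_arm --commands '[{"gripper":0.6,"x":0.02,"y":-0.1,"z":0,"roll":-0.1},{"gripper":0.6,"x":0.04,"y":-0.2,"z":0,"roll":-0.2},{"gripper":0.6,"x":0.06,"y":-0.3,"z":0,"roll":-0.3},{"gripper":0.6,"x":0.08,"y":-0.4,"z":0,"roll":-0.4},{"gripper":0.6,"x":0.1,"y":-0.5,"z":0,"roll":-0.5},{"gripper":0.6,"x":0.12,"y":-0.6,"z":0,"roll":-0.6},{"gripper":0.6,"x":0.14,"y":-0.7,"z":0,"roll":-0.7},{"gripper":0.6,"x":0.16,"y":-0.8,"z":0,"roll":-0.8},{"gripper":0.6,"x":0.18,"y":-0.9,"z":0,"roll":-0.9},{"gripper":0.6,"x":0.2,"y":-0.95,"z":0,"roll":-1}]'

```text
time: 14.0
tool_pos: [479.3, 37.5, 183.4]
ee_rot: [0.248, 0.969, 0.0, 0.0]
wrist_force: [-0.0, -0.3, 0.2]
width: 0.598
grip_force: 0.0
```

step_arm --commands '[{"gripper":0.6,"x":0.02,"y":-0.1,"z":0,"roll":-0.1},{"gripper":0.6,"x":0.04,"y":-0.2,"z":0,"roll":-0.2},{"gripper":0.6,"x":0.06,"y":-0.3,"z":0,"roll":-0.3},{"gripper":0.6,"x":0.08,"y":-0.4,"z":0,"roll":-0.4},{"gripper":0.6,"x":0.1,"y":-0.5,"z":0,"roll":-0.5},{"gripper":0.6,"x":0.12,"y":-0.6,"z":0,"roll":-0.6},{"gripper":0.6,"x":0.14,"y":-0.7,"z":0,"roll":-0.7},{"gripper":0.6,"x":0.16,"y":-0.8,"z":0,"roll":-0.8},{"gripper":0.6,"x":0.18,"y":-0.9,"z":0,"roll":-0.9},{"gripper":0.6,"x":0.2,"y":-0.95,"z":0,"roll":-1}]'

```text
time: 15.25
tool_pos: [519.1, -152.7, 183.4]
ee_rot: [0.48, 0.877, -0.0, 0.0]
wrist_force: [-1.0, -0.2, -0.5]
width: 0.6
grip_force: 0.0
```

step_arm --commands '[{"gripper":0.6,"x":0,"y":-0.06,"z":0,"roll":-0.1},{"gripper":0.6,"x":0,"y":-0.12,"z":0,"roll":-0.2},{"gripper":0.6,"x":0,"y":-0.18,"z":0,"roll":-0.3},{"gripper":0.6,"x":0,"y":-0.24,"z":0,"roll":-0.4},{"gripper":0.6,"x":0,"y":-0.3,"z":0,"roll":-0.5},{"gripper":0.6,"x":0,"y":-0.36,"z":0,"roll":-0.6},{"gripper":0.6,"x":0,"y":-0.42,"z":0,"roll":-0.7},{"gripper":0.6,"x":0,"y":-0.47,"z":0,"roll":-0.8},{"gripper":0.6,"x":0,"y":-0.47,"z":0,"roll":-0.9},{"gripper":0.6,"x":0,"y":-0.47,"z":0,"roll":-1}]'

```text
time: 16.5
tool_pos: [518.9, -245.4, 183.3]
ee_rot: [0.682, 0.732, -0.0, -0.0]
wrist_force: [-0.5, -0.4, 0.5]
width: 0.604
grip_force: 0.0
```

step_arm --commands '[{"gripper":0.6,"x":0,"y":0,"z":0,"roll":-0.12},{"gripper":0.6,"x":0,"y":0,"z":0,"roll":-0.24},{"gripper":0.6,"x":0,"y":0,"z":0,"roll":-0.36},{"gripper":0.6,"x":0,"y":0,"z":0,"roll":-0.46},{"gripper":0.6,"x":0,"y":0,"z":-0.1,"roll":-0.46},{"gripper":0.6,"x":0,"y":0,"z":-0.2,"roll":-0.46},{"gripper":0.6,"x":0,"y":0,"z":-0.3,"roll":-0.46},{"gripper":0.6,"x":0,"y":0,"z":-0.4,"roll":-0.46},{"gripper":0.6,"x":0,"y":0,"z":-0.5,"roll":-0.46},{"gripper":0.6,"x":0,"y":0,"z":-0.5,"roll":-0.46}]'

```text
time: 17.75
tool_pos: [517.6, -244.4, 81.3]
ee_rot: [0.76, 0.65, -0.001, -0.001]
wrist_force: [-0.9, 0.4, 1.1]
width: 0.602
grip_force: 0.0
```

```bash
python3 -c "
from h import *
im=snap('top','top3.png')
cv2.imwrite('pics/crop3.png',cv2.resize(im[150:300,300:500,::-1],None,fx=4,fy=4,interpolation=cv2.INTER_CUBIC))"
```

```text
(no output)
```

View pics/crop3.png

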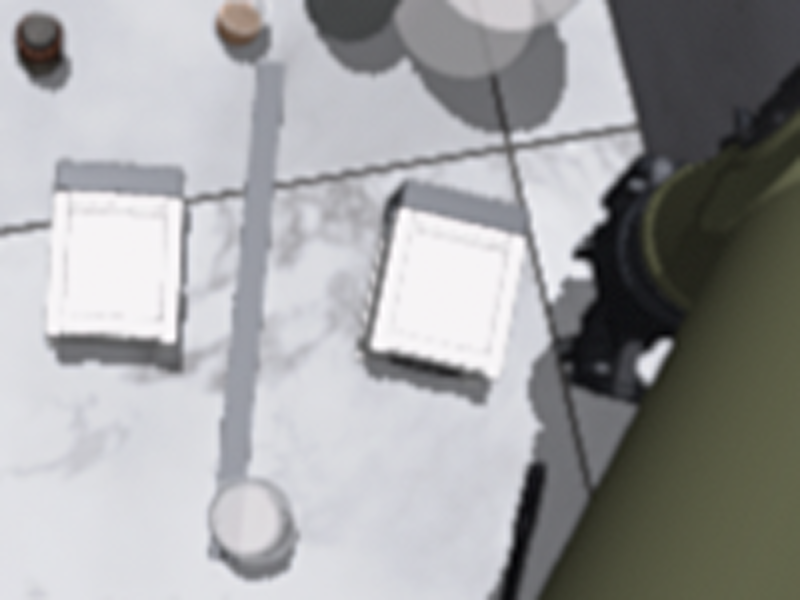

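The arm stands to the right of the stamped crate (near (460,280) in the crop), with about 20 mm of gap. Next: lower, then push in +y while straightening.

step_arm --commands '[{"gripper":0.6,"x":0,"y":0,"z":-0.08,"roll":0},{"gripper":0.6,"x":0,"y":0,"z":-0.16,"roll":0},{"gripper":0.6,"x":0,"y":0,"z":-0.24,"roll":0},{"gripper":0.6,"x":0,"y":0,"z":-0.3,"roll":0},{"gripper":0.6,"x":0,"y":0,"z":-0.3,"roll":0},{"gripper":0.6,"x":0,"y":0.03,"z":-0.3,"roll":0},{"gripper":0.6,"x":0,"y":0.06,"z":-0.3,"roll":0},{"gripper":0.6,"x":0,"y":0.09,"z":-0.3,"roll":0},{"gripper":0.6,"x":0,"y":0.12,"z":-0.3,"roll":0},{"gripper":0.6,"x":0,"y":0.14,"z":-0.3,"roll":0}]'

```text
time: 19.05
tool_pos: [519.2, -217.0, 23.7]
ee_rot: [0.76, 0.65, 0.0, 0.001]
wrist_force: [0.3, -1.7, 1.2]
width: 0.603
grip_force: 0.9
```

step_arm --commands '[{"gripper":0.6,"x":0,"y":0.04,"z":0,"roll":0},{"gripper":0.6,"x":0,"y":0.08,"z":0,"roll":0.03},{"gripper":0.6,"x":0.01,"y":0.12,"z":0,"roll":0.06},{"gripper":0.6,"x":0.01,"y":0.16,"z":0,"roll":0.1},{"gripper":0.6,"x":0.02,"y":0.2,"z":0,"roll":0.14},{"gripper":0.6,"x":0.02,"y":0.24,"z":0,"roll":0.18},{"gripper":0.6,"x":0.03,"y":0.28,"z":0,"roll":0.22},{"gripper":0.6,"x":0.03,"y":0.32,"z":0,"roll":0.26},{"gripper":0.6,"x":0.04,"y":0.36,"z":0,"roll":0.28},{"gripper":0.6,"x":0.04,"y":0.4,"z":0,"roll":0.28}]'

```text
time: 20.3
tool_pos: [526.9, -136.1, 23.2]
ee_rot: [0.713, 0.702, -0.0, -0.0]
wrist_force: [-0.0, -1.8, -0.2]
width: 0.593
grip_force: 0.9
```

```bash
python3 -c "
from h import *
im=snap('top','top4.png')
cv2.imwrite('pics/crop4.png',cv2.resize(im[150:300,280:480,::-1],None,fx=4,fy=4,interpolation=cv2.INTER_CUBIC))"
```

```text
(no output)
```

View pics/crop4.png

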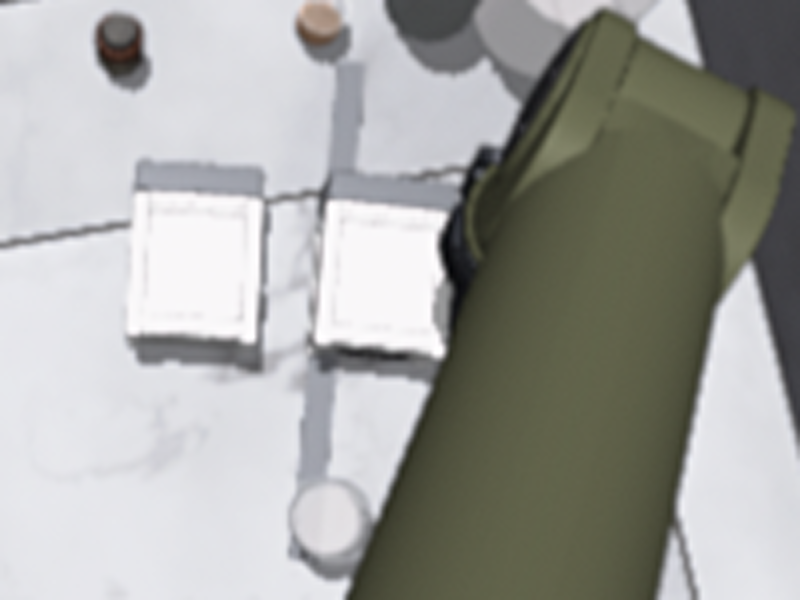

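The crate is nearly straight. Its left top edge runs from (331,171) to (315,343) in the crop, already over the tape's left part.

```bash
python3 -c "
from h import *
W=px2w('top',np.array([(331,171),(315,343),(265,169),(259,342)])/4+[279.6,149.6],60);print(W)"
```

```text
[[585.50130588 -45.95765321  60.        ]
 [477.69238467 -43.65760816  60.        ]
 [582.91028277  -5.05197906  60.        ]
 [475.12316063  -9.77626677  60.        ]]
```

step_arm --commands '[{"gripper":0.6,"x":0,"y":0.025,"z":0,"roll":0},{"gripper":0.6,"x":0,"y":0.05,"z":0,"roll":0},{"gripper":0.6,"x":0,"y":0.075,"z":0,"roll":0},{"gripper":0.6,"x":0,"y":0.1,"z":0,"roll":0},{"gripper":0.6,"x":0,"y":0.115,"z":0,"roll":0},{"gripper":0.6,"x":0,"y":0.125,"z":0,"roll":0},{"gripper":0.6,"x":0,"y":0.125,"z":0,"roll":0},{"gripper":0.6,"x":0,"y":0.125,"z":0,"roll":0},{"gripper":0.6,"x":0,"y":0.1,"z":0,"roll":0},{"gripper":0.6,"x":0,"y":0.05,"z":0,"roll":0}]'

```text
time: 21.6
tool_pos: [527.1, -127.2, 23.4]
ee_rot: [0.713, 0.702, 0.0, 0.0]
wrist_force: [-1.0, 0.4, -0.2]
width: 0.6
grip_force: 0.0
```

step_arm --commands '[{"gripper":0.6,"x":0,"y":-0.07,"z":0,"roll":0},{"gripper":0.6,"x":0,"y":-0.15,"z":0.05,"roll":0},{"gripper":0.6,"x":0,"y":-0.2,"z":0.15,"roll":0},{"gripper":0.6,"x":0,"y":-0.3,"z":0.25,"roll":0},{"gripper":0.6,"x":0,"y":-0.35,"z":0.35,"roll":0},{"gripper":0.6,"x":0,"y":-0.4,"z":0.45,"roll":0},{"gripper":0.6,"x":0,"y":-0.45,"z":0.55,"roll":0},{"gripper":0.6,"x":0,"y":-0.5,"z":0.6,"roll":0},{"gripper":0.6,"x":0,"y":-0.5,"z":0.6,"roll":0},{"gripper":0.6,"x":0,"y":-0.5,"z":0.6,"roll":0}]'

```text
time: 22.85
tool_pos: [526.5, -226.5, 142.6]
ee_rot: [0.713, 0.701, -0.0, -0.001]
wrist_force: [0.5, -0.0, -0.5]
width: 0.601
grip_force: 0.0
```

```bash
python3 -c "
from h import *
im=snap('top','top5.png')
cv2.imwrite('pics/crop5.png',cv2.resize(im[150:300,280:480,::-1],None,fx=4,fy=4,interpolation=cv2.INTER_CUBIC))"
```

```text
(no output)
```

View pics/crop5.png

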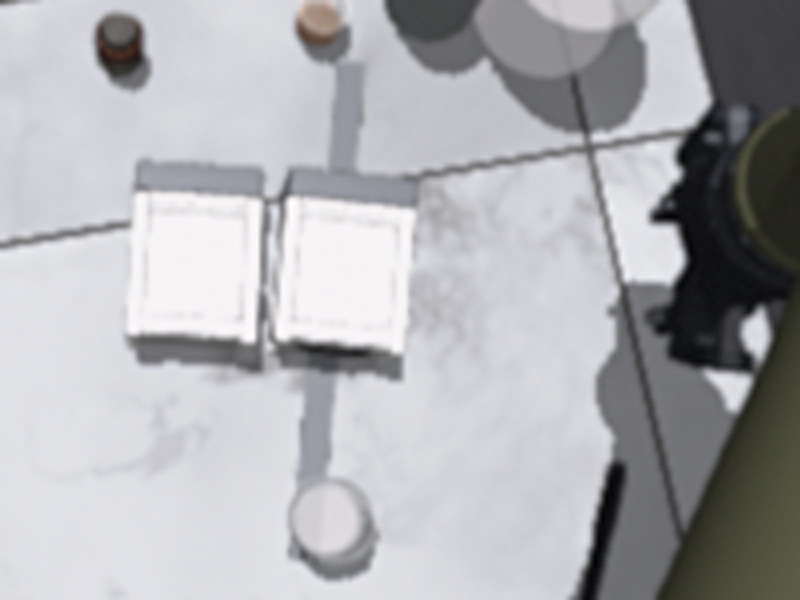

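The stamped crate now lies across the tape, with top corners (289,169), (419,178), (403,354) and (275,342), and the plain crate hasn't moved. I'll check the numbers and hand in if they are good.

```bash
python3 -c "
from h import *
W=px2w('top',np.array([(289,169),(419,178),(403,354),(275,342)])/4+[279.6,149.6],60).mean(0)
y=np.interp(W[0],[398.9,674.4],[-55.4,-60.5]); print(W,W[1]-y)
if abs(W[1]-y)<12: print(job.finish_job())"
```

```text
[530.63757763 -59.31605129  60.        ] -1.4773520318950233
the job is handed in; nothing more can be done
None
```

The job is handed in: both crates lie on their backs, the stamped (right) crate's middle measured 1.5 mm from the tape's centre line, the plain crate lies about 91 mm clear of it, and no bystander in the last view appeared disturbed; no verdict was shown.

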